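Line up the clamp's hinge leaf for its pin

TASK

Take the T-shaped steel hinge leaf up off the two pegs it hangs on and lower its knuckle between the two knuckles on the wooden clamp base, fully down into the cradle so that the knuckle holes line up for the pin. Finish still gripping the leaf there, upright and steady, without letting go. Leave the loose pin, the wax tin and the sanding block where they are.

Things in the scene. Friction and masses are not known exactly. Their poses are not given: they have to be found in the camera images.
- hinge_leaf: Loose T-shaped steel hinge leaf, 220-350 g, hanging upright, crossbar on top. Origin: centre of the hole of its knuckle at the foot of the T. y along the hole, z up the leaf, x normal to the 6 mm plate; front and back alike, fits either way round. Knuckle: tube along y, 40 long, 20 outside, 11 hole. Stem: 38 wide (y), 6 thick, z = 8 to 64. Crossbar: 120 wide (y), 6 thick, z = 62 to 80.
- leaf_grip (a point): Middle of the leaf's crossbar, 70 mm above the leaf's origin along its z, axes as the leaf: pinch the 6 mm thickness (x) here from above. The crossbar's two ends rest on the pegs.
- rack: Fixed dark wood stand, origin under the centre of its foot (130 x 130 x 14). Posts 16 x 18 at x = 55, y = +-43, top z = 152. From each an 8 mm peg points to -x, top at z = 135, its upturned tip at x = -31 is 10 higher. The leaf hangs near x = 0, plate across the pegs, stem between them; it comes off straight up: after 20 it can be drawn out to -x, after 95 its foot clears posts and tips on all sides.
- clamp_base: Fixed wooden block 42 high (x -55 to 95, y -75 to 75), origin on the bench under the hinge axis. On it two steel knuckles, tubes along y, 20 outside, 11 hole, at y = -51.5 to -23.5 and 23.5 to 51.5 (gap 47), axis at z = 66. In the gap a 90 degree V cradle, open upwards, edges 20 either side of the axis. Entry from straight above.
- base_bore (a point): Point on the axis of the fixed knuckles, midway between them, 66 mm above the bench; axes as clamp_base: y along the hole axis, z up. With its knuckle resting on the cradle, the loose leaf's origin is here.
- hinge_pin: Bystander: loose L-shaped steel pin, 8 mm diameter, 98 long, with a 30 mm bent end, lying flat. Origin on the bench near the middle of its long leg, which lies along x.
- wax_tin: Bystander: round aluminium tin, 64 diameter, 22 high, origin at the centre of its underside.
- sanding_block: Bystander: red-brown block 90 x 45 x 30, origin at the centre of its underside.

How it is judged:
By the outcome, as a careful person would: the job done as asked, in the order asked, and still so for the second after the job is handed in, while the arm keeps its last pose, push and grip.
It also fails if it takes over 40 s, if anything falls off the work surface, if the arm or the gripper's body presses on something with over 40 N, if the wrist force passes 120 N, or if a joint passes its speed limit or range.

ROBOT

A 6-joint arm with a two-finger parallel gripper is mounted at the origin on the work surface. World frame = base frame: x ahead of the robot, y to its left, z up, the work surface at z = 0. Lengths are in m, angles in rad, forces in N, time in s.
With the tool pointing down it reaches from about 0.3 to 1 m from the base axis. Payload 5.1 kg.
Tool frame: the origin (TCP) lies midway between the tips of the shut fingers; the grasp point (between the pads) lies 19 mm behind it; z points along the fingers, y is the line along which they close (so a half turn about z gives the same grasp; the last joint's range is limited). The gripper opens to 95 mm and grips with 3 to 60 N. Pads are 20 mm wide; open, the fingers measure 119 mm over their backs; the gripper's body (75 mm by 180 mm) begins 59 mm behind the grasp point.
Start: joints at [-1.339, 0.124, 1.65, -0, 1.367, -0.083], TCP at [0.201, -0.618, 0.215] pointing down, gripper open.
Joint ranges: [-2.61, 2.61], [-1.02, 2.33], [0.03, 2.71], [-1.35, 4.49], [0.32, 2.68], [-2.91, 2.91]. Speed limits (rad/s): [2.57, 2.57, 3.14, 3.14, 3.14, 3.14].

INTERFACE

Orientations are given as a unit quaternion [x, y, z, w].
In Python, from station import r gives the robot as it stands.
- The arm moves only by the shell command python3 -m creep 'ROWS' [FORCE]. ROWS is JSON, a list of rows, each a list of 7 numbers: the turn, a rotation vector about the tool's x, y, z in rad, then the shift along the tool's x, y, z in mm, then the opening, from -1 (shut) to 1 (fully open), so that 0 is half open. In form: [[rx, ry, rz, tx, ty, tz, hand], ...]. A call has 1 to 20 rows; each row shifts and turns the commanded pose from where the row before left it, along the tool's axes as they then stand; what a row does not reach is not made up. A row lasts 1/10 s, in which the tool goes at most 50 mm and 8.59 degrees, less where a joint would pass 70% of its speed; a pose out of reach is approached as far as the arm can. A call with a gripper value outside its range is refused whole. The fingers move at their own pace and stop on an object; FORCE is the grip in N (left out, the last holds). Time passes only in rows, so rows that do not move let the fingers close. It gives the time, the measured TCP pose, the force, the opening and the grip force at its end, in the units of the state.
- r.sense(): the state, without advancing time (a new reading comes with each control period).
- r.get_image(name): name is "scene" or "top"; returns the picture (384x512x3 uint8, red, green, blue); there is no depth.
- r.get_calibration(name): a dict with "fx", "fy", "cx", "cy" (pixels), "xyz" and "attitude" of the camera in the world. Camera axes: x right, y up, looking along -z (the intrinsics and any distortion apply to the point x, -y, -z); pixel columns grow to the right and rows downward; lengths in m; the calibration is good to about 2 mm. A picture is of the moment at which its call begins. get_calibration takes no time and is no camera call.
- r.finish_job(): hands the job in; it is judged then, once.
The state is a dict: "clock": time; "joints": joint angles; "qvel": joint speeds; "joint_torque": joint torques, N m; "position": TCP position; "eef_rot": TCP orientation; "wrist_force": force on the tool from outside, world axes, zero at the start; "moment": the same for the moment, N m; "opening": finger opening in m; "grasp_force": force on a finger pad.
Only numpy, scipy, OpenCV 4.12 (cv2) and the standard library are available. Lean on these libraries where they do the work, as an engineer would, in place of code of your own. Each camera call takes 0.05 s, during which the arm holds its last target. There are 200 camera calls.

## Working session

There is one attempt and no reset: what is moved stays moved. The work goes in short steps, Python scripts to look and compute and a shell command to move; the robot and the scene stay as the last step left them, time stands still between calls to the robot, and variables do not carry over. Pictures are saved under pics/ and viewed, at most 10 in all, crops included, and the job is handed in when it is done.

```bash
mkdir -p pics
python3 - <<'E'
from station import r
import cv2
for n in("scene","top"):
    cv2.imwrite(f"pics/{n}0.png",r.get_image(n)[:,:,::-1]); print(r.get_calibration(n))
print(r.sense())
E
```

```text
{'fx': 378.2169897754905, 'fy': 378.2169897754905, 'cx': 254.45238062742231, 'cy': 194.23082527284535, 'xyz': array([1.15175292, 0.38038923, 0.73030301]), 'attitude': array([0.20107721, 0.35864555, 0.79306301, 0.44943564])}
{'fx': 465.155079251013, 'fy': 465.155079251013, 'cx': 261.38545812440896, 'cy': 192.18179384096447, 'xyz': array([0.34634927, 0.00480988, 0.98322736]), 'attitude': array([ 0.07550623, -0.0754611 , -0.69999369,  0.70612553])}
{'clock': 0.1, 'joints': array([-1.33859625e+00,  1.24457486e-01,  1.65153833e+00,  1.59892068e-05,
        1.36749751e+00, -8.26236126e-02]), 'qvel': array([-0.00074831, -0.00159206, -0.00356073,  0.00135182,  0.0008342 ,
        0.00125691]), 'joint_torque': array([ 4.80934832e-04, -4.18882692e+01, -3.61096215e+01,  7.76143768e-02,
        4.61939746e-02, -6.85338659e-05]), 'position': array([ 0.20109948, -0.61749713,  0.21349805]), 'eef_rot': array([ 9.87636125e-01,  1.56760908e-01, -6.32010075e-05, -9.48262213e-04]), 'wrist_force': array([ 0.45624242,  0.02607992, -0.24705886]), 'moment': array([-0.02280649,  0.04645194,  0.0760759 ]), 'grasp_force': 0.0, 'opening': 0.09548520549843864}
```

View pics/scene0.png

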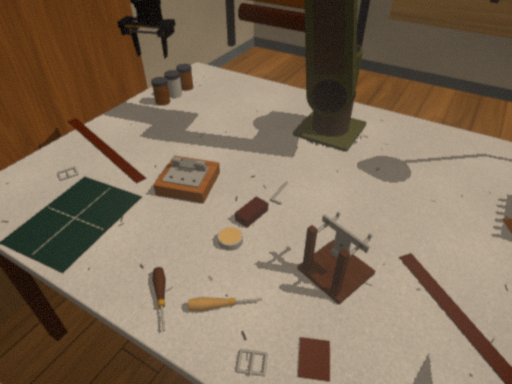

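View pics/top0.png

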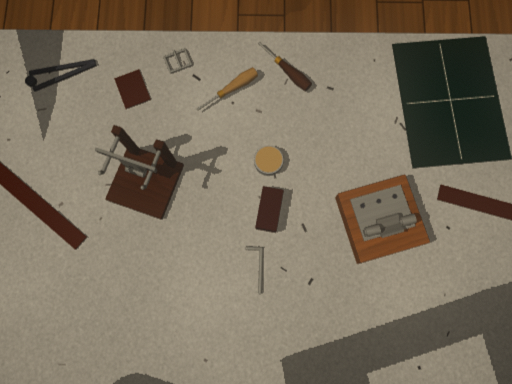

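The scene view shows the rack with the leaf at about (343,235) and the clamp base at (188,178). In the top view the leaf's crossbar runs from (96,150) to (155,168), with the base near (385,220). I'll enlarge both.

```bash
cat > h.py <<'E'
import numpy as np
from scipy.spatial.transform import Rotation as R
from station import r
def cam(n):
    c=r.get_calibration(n); return c,R.from_quat(c["attitude"]).as_matrix(),np.array(c["xyz"])
def ray(n,u,v):
    c,M,o=cam(n); d=M@np.array([(u-c["cx"])/c["fx"],-(v-c["cy"])/c["fy"],-1]); return o,d/np.linalg.norm(d)
def onz(n,u,v,z):
    o,d=ray(n,u,v); return o+d*(z-o[2])/d[2]
def proj(n,p):
    c,M,o=cam(n); q=M.T@(np.array(p)-o); return np.array([c["cx"]+c["fx"]*q[0]/-q[2],c["cy"]-c["fy"]*q[1]/-q[2]])
def tri(u1,u2):
    (a,d),(b,e)=ray("scene",*u1),ray("top",*u2)
    s=np.linalg.lstsq(np.c_[d,-e],b-a,rcond=None)[0]; p,q=a+s[0]*d,b+s[1]*e
    return (p+q)/2,np.linalg.norm(p-q)
E
python3 - <<'E'
import cv2,numpy as np
t=cv2.imread("pics/top0.png");s=cv2.imread("pics/scene0.png")
def c(im,x,y,w=100,h=75): 
    o=cv2.resize(im[y:y+h,x:x+w],(400,300),interpolation=cv2.INTER_CUBIC)
    for i in range(0,w,20): cv2.putText(o,str(x+i),(i*4,10),0,.35,(0,255,255));cv2.line(o,(i*4,12),(i*4,18),(0,255,255))
    for i in range(0,h,15): cv2.putText(o,str(y+i),(0,i*4+4),0,.35,(255,255,0))
    return o
cv2.imwrite("pics/c1.png",np.vstack([np.hstack([c(t,90,120),c(t,335,175)*1]),np.hstack([c(s,300,208),c(s,145,140)])]))
E
```

```text
(no output)
```

View pics/c1.png

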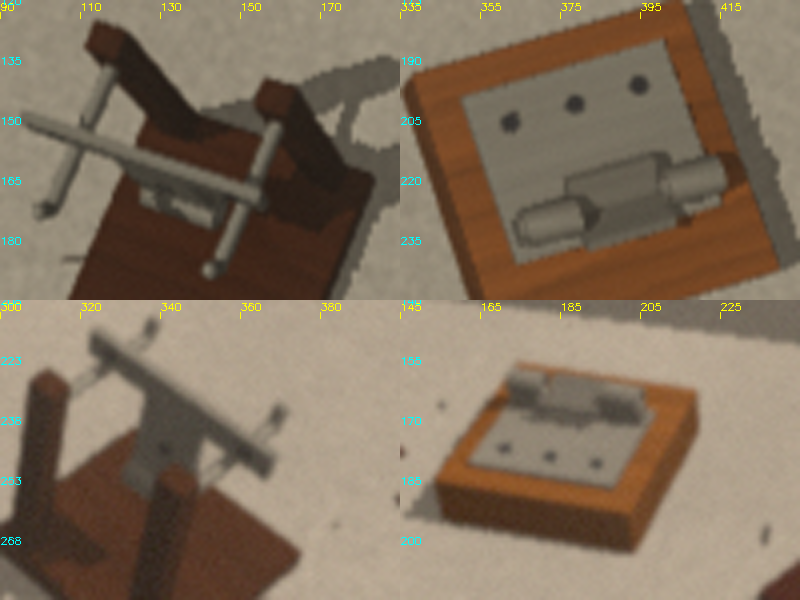

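Crops: the crossbar's top face runs from about (96,149) to (156,170) in the top view. The base's knuckles span about (364,231) to (416,219), with its plate toward world +x. Next I'll extract edges and check them against the known sizes.

Run:
```python
from h import *
import cv2
t=cv2.imread("pics/top0.png");s=cv2.imread("pics/scene0.png")
print("sz",[np.round(M,3) for M in (cam("top")[1],)])
for n,im,box in(("top",t,(325,165,445,275)),("scene",s,(145,145,230,210))):
    h=cv2.cvtColor(im,cv2.COLOR_BGR2HSV); m=((h[...,1]>110)&(h[...,2]>40)&(h[...,0]<20)).astype(np.uint8)
    k=np.zeros_like(m); k[box[1]:box[3],box[0]:box[2]]=1; m*=k
    c=max(cv2.findContours(m,0,2)[0],key=cv2.contourArea); hu=cv2.convexHull(c)
    for e in(2,4):
        a=cv2.approxPolyDP(hu,e,True)[:,0]; print(n,a.tolist())
    q=[onz(n,u,v,.042)[:2] for u,v in a]; print(np.round(q,4).tolist(),[round(float(np.linalg.norm(q[i]-q[i-1])),4) for i in range(len(q))])
# steel grey in rack region, top view
h=cv2.cvtColor(t,cv2.COLOR_BGR2HSV)
for p in[(100,151),(125,159),(150,168),(96,149),(142,170),(390,224),(350,240),(372,160),(130,195)]: print(p,h[p[1],p[0]])
o=cv2.resize(t[165:275,330:440],(550,550),interpolation=cv2.INTER_CUBIC)
o2=cv2.resize(t[140:180,90:165],(600,320),interpolation=cv2.INTER_CUBIC)
cv2.imwrite("pics/c2.png",o)
for yy in(152,159,166): pass
# crossbar: per column gray profile
g=cv2.cvtColor(t,cv2.COLOR_BGR2GRAY)
for x in (94,95,96,97,98,100,108,118,130,140,148,152,154,155,156,157,158): 
    yc=int(150+(x-97)*.33); print(x,yc-6,g[yc-6:yc+8,x])
```

```text
sz [array([[ 0.009,  0.977, -0.212],
       [-1.   ,  0.009, -0.001],
       [ 0.001,  0.212,  0.977]])]
top [[405, 175], [429, 242], [357, 262], [336, 196], [345, 191]]
top [[405, 175], [429, 242], [357, 262], [336, 196]]
[[0.5902, -0.2938], [0.4506, -0.3344], [0.4092, -0.1872], [0.5441, -0.1485]] [0.1524, 0.1453, 0.1529, 0.1403]
scene [[218, 163], [218, 173], [203, 201], [156, 193], [154, 184], [170, 161]]
scene [[218, 163], [203, 201], [156, 193], [154, 184], [170, 161]]
[[0.4187, -0.192], [0.5795, -0.1282], [0.6197, -0.2596], [0.5932, -0.291], [0.4854, -0.3241]] [0.148, 0.173, 0.1374, 0.041, 0.1128]
(100, 151) [ 24  47 103]
(125, 159) [ 22  50 113]
(150, 168) [ 20  50 113]
(96, 149) [ 23  46 110]
(142, 170) [21 49 52]
(390, 224) [ 21  52 103]
(350, 240) [ 13 159  82]
(372, 160) [ 19  46 150]
(130, 195) [ 10 140  62]
94 143 [138 139 145 145 140 136 134 136 137 137 140 142 142 139]
95 143 [136 136 141 142 129 113 106 106 125 140 146 148 146 141]
96 143 [136 134 139 143 129 107 105  99 104 135 145 149 146 142]
97 144 [139 137 144 133 110 107  95  78 106 138 145 145 142 140]
98 144 [144 141 140 134 116 108 104  86  90 125 144 145 143 137]
100 144 [145 141 140 140 130 110 107  98  78 100 145 149 144 142]
108 147 [140 143 147 142 127 110 108  96  74  88 106 106  94  82]
118 150 [140 138 138 142 132 115 110 104  87  81 115 138 143 143]
130 154 [ 47  45  46  44  62  94 111 106  88  68  65  60  55  50]
140 158 [ 47  46  45  48  77 110 110  97  68  58  51  52  60  77]
148 160 [ 44  44  44  45  61  94 109 106  85  51  49  61  76  98]
152 162 [ 65  64  60  67  88 108 112  99  74  62  56  46  42  41]
154 162 [108  95  69  61  69  89 100  89  73  57  48  35  41  41]
155 163 [74 62 51 47 54 59 53 53 52 51 37 42 42 41]
156 163 [54 43 37 33 35 39 44 47 47 40 34 39 43 42]
157 163 [41 34 33 33 32 34 35 38 36 34 38 44 46 43]
158 164 [38 34 33 31 33 32 33 33 33 35 42 43 45 45]
```

View pics/c2.png

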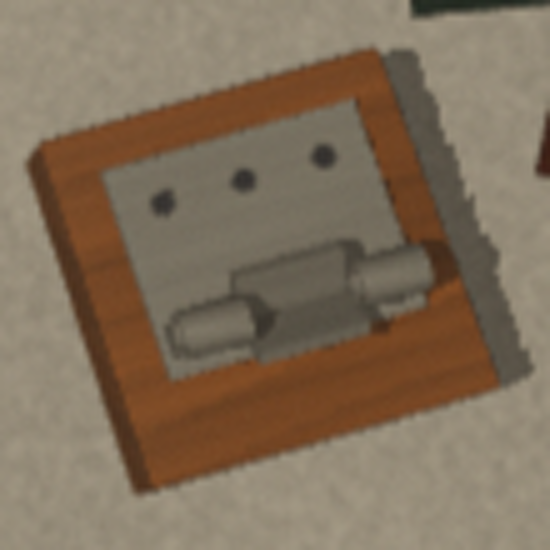

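The top face's corners in this crop are (42,143), (380,49), (500,383) and (156,489). In full pixels that is about (338,193.2), (405.6,174.4), (429.6,241.2) and (360.8,262.4). The knuckles run from (170,328) to (433,268) in the crop.

Run:
```python
from h import *
f=lambda n,P,z:np.array([onz(n,u,v,z)[:2] for u,v in P])
q=f("top",[(338,193.2),(405.6,174.4),(429.6,241.2),(360.8,262.4)],.042)
print(q.round(4).tolist(),[round(float(np.linalg.norm(q[i]-q[i-1])),4) for i in range(4)])
for a,b in((0,1),(3,2)): d=q[a]-q[b]; print("yaw from y edge",np.degrees(np.arctan2(-d[0],d[1])))
for a,b in((0,3),(1,2)): d=q[a]-q[b]; print("yaw from x edge",np.degrees(np.arctan2(d[1],d[0])))
# origin: centre of top face is base (20,0)
c=q.mean(0)
for yaw in (15,16,17,18): 
    y=np.radians(yaw); o=c-.02*np.array([np.cos(y),np.sin(y)]); print(yaw,o.round(4))
y=np.radians(16.5);X=np.array([np.cos(y),np.sin(y)]);Y=np.array([-X[1],X[0]])
print("pred knuckle outer ends top/scene:",[(proj(n,[*(o+s*.0515*Y),.066]).round(1)) for n in("top","scene") for s in(1,-1)])
# leaf
e=f("top",[(94.6,148),(154.5,168.3)],.153); d=e[0]-e[1]
print("leaf",e.round(4).tolist(),np.linalg.norm(d),"mid",e.mean(0).round(4),"yaw",np.degrees(np.arctan2(-d[0],d[1])))
m=e.mean(0); print("scene pred ends", [proj("scene",[*p,.153]).round(1) for p in e],"knuckle",proj("scene",[*m,.073]).round(1),proj("top",[*m,.073]).round(1))
s=r.sense(); print(s["position"],R.from_quat(s["eef_rot"]).as_matrix().round(3))
```

```text
[[0.5501, -0.1528], [0.5915, -0.2951], [0.4522, -0.3357], [0.4085, -0.1948]] [0.1477, 0.1482, 0.145, 0.1475]
yaw from y edge 16.232263125168082
yaw from y edge 17.25371503633278
yaw from x edge 16.519374098984276
yaw from x edge 16.26724469046244
15 [ 0.4812 -0.2498]
16 [ 0.4813 -0.2501]
17 [ 0.4814 -0.2505]
18 [ 0.4815 -0.2508]
pred knuckle outer ends top/scene: [array([365.6, 231.9]), array([414.5, 217.7]), array([205.3, 163.9]), array([172.6, 158.8])]
leaf [[0.6082, 0.3173], [0.5701, 0.2034]] 0.12011687995759976 mid [0.5892 0.2604] yaw -18.52216049725369
scene pred ends [array([368.6, 245.5]), array([323.3, 213.5])] knuckle [339.4 253.6] [135.7 169.3]
[ 0.20109948 -0.61749713  0.21349805] [[ 0.951  0.31  -0.   ]
 [ 0.31  -0.951  0.002]
 [ 0.    -0.002 -1.   ]]
```

The sizes agree: crossbar 120.1 mm, and the scene prediction matches. Leaf grip is at (0.589,0.260) with yaw −18.5°. The base bore is at (0.481,−0.250) with yaw 16.5°. Moving above the leaf.

```bash
python3 -m creep '[[0,0,0,32,-35.8,-2.5,1],[0,0,0,32,-35.8,-2.5,1],[0,0,0,32,-35.8,-2.5,1],[0,0,0,32,-35.8,-2.5,1],[0,0,0,32,-35.8,-2.5,1],[0,0,0,32,-35.8,-2.5,1],[0,0,0,32,-35.8,-2.5,1],[0,0,0,32,-35.8,-2.5,1],[0,0,0,32,-35.8,-2.5,1],[0,0,0,32,-35.8,-2.5,1],[0,0,0,32,-35.8,-2.5,1],[0,0,0,32,-35.8,-2.5,1],[0,0,0,32,-35.8,-2.5,1],[0,0,0,32,-35.8,-2.5,1],[0,0,0,32,-35.8,-2.5,1],[0,0,0,32,-35.8,-2.5,1],[0,0,0,32,-35.8,-2.5,1],[0,0,0,32,-35.8,-2.5,1],[0,0,0,32,-35.8,-2.5,1],[0,0,0,32,-35.8,-2.5,1]]' && python3 -m creep '[[0,0,-0.133,0,0,0,1],[0,0,-0.133,0,0,0,1],[0,0,-0.133,0,0,0,1],[0,0,-0.133,0,0,0,1],[0,0,-0.133,0,0,0,1],[0,0,-0.133,0,0,0,1],[0,0,-0.133,0,0,0,1],[0,0,0,0,0,0,1],[0,0,0,0,0,0,1]]'
cat > to.py <<'E'
import sys
from h import *
# remaining move to TCP target x y z, yaw of tool y (deg): in tool axes mm, plus turn rad
x,y,z,w=map(float,sys.argv[1:5]); s=r.sense(); M=R.from_quat(s["eef_rot"]).as_matrix()
a=np.radians(w); Y=np.array([np.cos(a),np.sin(a),0]); Z=np.array([0,0,-1.]); T=np.c_[np.cross(Y,Z),Y,Z]
print("clock",round(s["clock"],2),"pos",s["position"].round(4),"turn",R.from_matrix(M.T@T).as_rotvec().round(4),"shift after turn",(T.T@(np.array([x,y,z])-s["position"])*1e3).round(1),
 "F",s["wrist_force"].round(2),"mom",s["moment"].round(2),"open",round(s["opening"],4),"grip",round(s["grasp_force"],1))
E
python3 to.py .5892 .2604 .124 -18.5
```

```text
clock: 2.1
position: [0.5883, 0.2629, 0.2641]
eef_rot: [0.988, 0.157, -0.0, 0.0]
wrist_force: [0.0, -1.6, 0.2]
opening: 0.0948
grasp_force: 0.0
clock: 3.0
position: [0.5879, 0.2608, 0.2642]
eef_rot: [0.813, 0.582, -0.0, -0.0]
wrist_force: [-1.1, -0.2, -0.1]
opening: 0.0956
grasp_force: 0.0
clock 3.0 pos [0.5879 0.2608 0.2642] turn [-0.0005  0.0004 -0.0049] shift after turn [ -0.    1.4 140.2] F [-1.1  -0.23 -0.11] mom [-0.01 -0.04 -0.  ] open 0.0956 grip 0.0
```

```bash
python3 -m creep '[[0,0,-0.005,0,1.4,20,1],[0,0,0,0,0,20,1],[0,0,0,0,0,20,1],[0,0,0,0,0,20,1],[0,0,0,0,0,20,1],[0,0,0,0,0,15,1],[0,0,0,0,0,15,1],[0,0,0,0,0,10,1],[0,0,0,0,0,0,1],[0,0,0,0,0,0,1]]' && python3 to.py .5892 .2604 .124 -18.5
python3 - <<'E'
from h import *
import cv2
o=[cv2.resize(r.get_image(n)[y:y+75,x:x+100,::-1],(400,300),interpolation=cv2.INTER_CUBIC) for n,x,y in(("top",90,120),("scene",300,190))]
cv2.imwrite("pics/g1.png",np.hstack(o))
E
```

```text
clock: 4.0
position: [0.5897, 0.2606, 0.125]
eef_rot: [0.811, 0.585, 0.0, 0.0]
wrist_force: [0.3, 0.7, -0.3]
opening: 0.0954
grasp_force: 0.0
clock 4.0 pos [0.5897 0.2606 0.125 ] turn [ 0.0004 -0.0004  0.0026] shift after turn [-0.3 -0.4  1. ] F [ 0.31  0.74 -0.34] mom [-0.04 -0.13  0.01] open 0.0954 grip 0.0
```

View pics/g1.png

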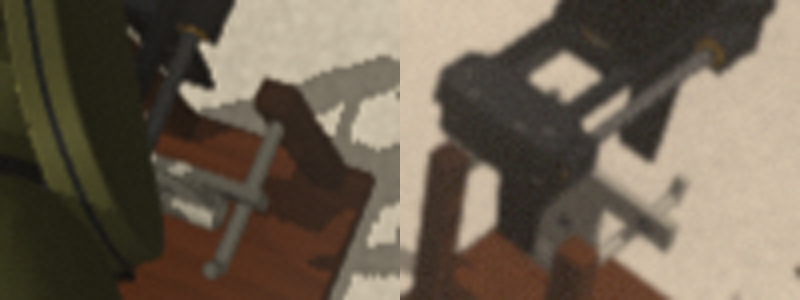

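The picture shows the fingers straddling the crossbar's middle, with its end and a peg tip visible at right and no contact. Closing gently, then firmly.

```bash
python3 -m creep '[[0,0,0,0,0,0,0],[0,0,0,0,0,0,-0.4],[0,0,0,0,0,0,-0.7],[0,0,0,0,0,0,-0.8],[0,0,0,0,0,0,-1],[0,0,0,0,0,0,-1],[0,0,0,0,0,0,-1],[0,0,0,0,0,0,-1],[0,0,0,0,0,0,-1],[0,0,0,0,0,0,-1]]' 8 && python3 to.py .5892 .2604 .124 -18.5; python3 -m creep '[[0,0,0,0,0,0,-1],[0,0,0,0,0,0,-1],[0,0,0,0,0,0,-1],[0,0,0,0,0,0,-1],[0,0,0,0,0,0,-1]]' 45 && python3 to.py .5892 .2604 .124 -18.5
```

```text
clock: 5.1
position: [0.5894, 0.2605, 0.1247]
eef_rot: [0.811, 0.585, 0.0, 0.0]
wrist_force: [0.1, -0.6, 0.6]
opening: 0.0205
grasp_force: 0.0
clock 5.1 pos [0.5894 0.2605 0.1247] turn [ 0.     -0.      0.0029] shift after turn [-0.1 -0.2  0.7] F [ 0.09 -0.62  0.63] mom [ 0.01 -0.08 -0.05] open 0.0205 grip 0.0
clock: 5.6
position: [0.5895, 0.2604, 0.1247]
eef_rot: [0.811, 0.585, 0.0, 0.0]
wrist_force: [0.9, -0.4, -0.1]
opening: 0.0056
grasp_force: 45.0
clock 5.6 pos [0.5895 0.2604 0.1247] turn [ 0.0003 -0.0001  0.0028] shift after turn [-0.1 -0.3  0.7] F [ 0.87 -0.4  -0.05] mom [-0.06 -0.29  0.  ] open 0.0056 grip 45.0
```

```bash
python3 -m creep '[[0,0,0,0,0,-4,-1],[0,0,0,0,0,-8,-1],[0,0,0,0,0,-12,-1],[0,0,0,0,0,-12,-1],[0,0,0,0,0,-12,-1],[0,0,0,0,0,-12,-1],[0,0,0,0,0,-12,-1],[0,0,0,0,0,-12,-1],[0,0,0,0,0,-12,-1],[0,0,0,0,0,-12,-1],[0,0,0,0,0,-12,-1],[0,0,0,0,0,-8,-1],[0,0,0,0,0,-4,-1],[0,0,0,0,0,0,-1],[0,0,0,0,0,0,-1]]' && python3 to.py .4813 -.2502 .247 16.5
```

```text
clock: 7.1
position: [0.5892, 0.2604, 0.256]
eef_rot: [0.811, 0.585, -0.0, -0.0]
wrist_force: [-0.1, 0.3, -2.5]
opening: 0.0059
grasp_force: 45.0
clock 7.1 pos [0.5892 0.2604 0.256 ] turn [-9.00e-04  3.00e-04 -6.08e-01] shift after turn [-458.9 -248.4    9. ] F [-0.08  0.35 -2.49] mom [-0.06  0.01  0.06] open 0.0059 grip 45.0
```

```bash
python3 -m creep '[[0,0,-0.05,0,0,0,-1],[0,0,-0.1,0,0,0,-1],[0,0,-0.12,0,0,0,-1],[0,0,-0.12,0,0,0,-1],[0,0,-0.12,0,0,0,-1],[0,0,-0.07,0,0,0,-1],[0,0,-0.028,0,0,0,-1],[0,0,0,0,0,0,-1]]' && python3 -m creep '[[0,0,0,-11,-6,0,-1],[0,0,0,-22,-12,0,-1],[0,0,0,-32.8,-17.7,0,-1],[0,0,0,-32.8,-17.7,0,-1],[0,0,0,-32.8,-17.7,0,-1],[0,0,0,-32.8,-17.7,0,-1],[0,0,0,-32.8,-17.7,0,-1],[0,0,0,-32.8,-17.7,0,-1],[0,0,0,-32.8,-17.7,0,-1],[0,0,0,-32.8,-17.7,0,-1],[0,0,0,-32.8,-17.7,0,-1],[0,0,0,-32.8,-17.7,0,-1],[0,0,0,-32.8,-17.7,0,-1],[0,0,0,-32.8,-17.7,0,-1],[0,0,0,-22,-12,3,-1],[0,0,0,-11,-6,6,-1],[0,0,0,0,0,0,-1],[0,0,0,0,0,0,-1],[0,0,0,0,0,0,-1]]' && python3 to.py .4813 -.2502 .247 16.5
python3 - <<'E'
from h import *
import cv2
o=[cv2.resize(r.get_image(n)[y:y+h,x:x+100,::-1],(400,h*4),interpolation=cv2.INTER_CUBIC) for n,x,y,h in(("top",335,160,120),("scene",140,85,120))]
cv2.imwrite("pics/p1.png",np.hstack(o))
E
```

```text
clock: 7.9
position: [0.5892, 0.2604, 0.2559]
eef_rot: [0.599, 0.801, -0.0, -0.0]
wrist_force: [0.2, 0.2, -2.5]
opening: 0.0058
grasp_force: 45.0
clock: 9.8
position: [0.482, -0.2497, 0.2477]
eef_rot: [0.598, 0.802, 0.0, -0.0]
wrist_force: [0.3, 0.0, -1.9]
opening: 0.0058
grasp_force: 45.0
clock 9.8 pos [ 0.482  -0.2497  0.2477] turn [ 0.0003 -0.0003  0.0013] shift after turn [-0.3 -0.9  0.7] F [ 0.26  0.01 -1.86] mom [-0.04 -0.12 -0.03] open 0.0058 grip 45.0
```

View pics/p1.png

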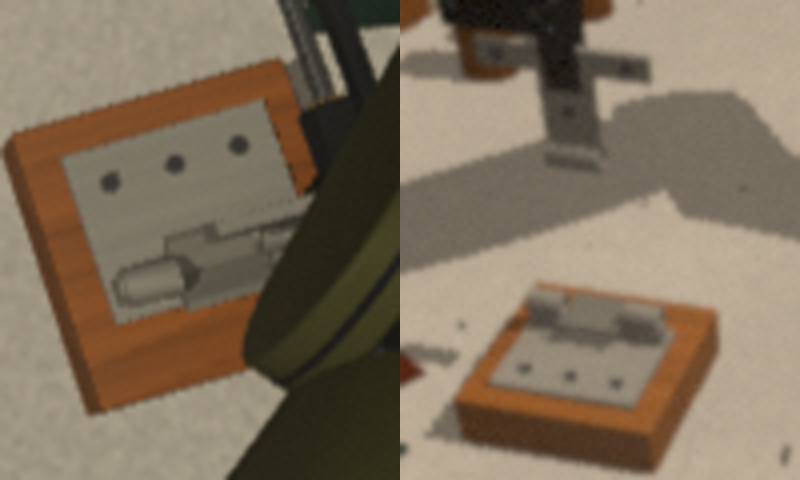

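The scene half shows the leaf hanging upright under the gripper, with its knuckle from about (176,123) to (190.7,126). The base sits below, its knuckles at about (172–206, 157–168). I'll compare the held leaf with the predicted projection.

Run:
```python
from h import *
import cv2
s=r.sense();p=s["position"];y=np.radians(16.5);X=np.array([np.cos(y),np.sin(y),0]);Y=np.array([-X[1],X[0],0]);Z=np.array([0,0,1.])
O=p-[0,0,.0517]; im=r.get_image("scene")[:,:,::-1]
b=np.array([.4813,-.2502,.066])
k=8;x0,y0,w,h=160,85,60,95
o=cv2.resize(im[y0:y0+h,x0:x0+w],(w*k,h*k),interpolation=cv2.INTER_CUBIC)
def dl(P,c):
    a=[tuple(int(t) for t in ((proj("scene",q)-[x0,y0]+.5)*k)) for q in P]
    cv2.polylines(o,[np.array(a)],False,c,1)
dl([O+.003*X+a*Y+c*Z for a,c in((.06,.062),(.06,.08),(-.06,.08),(-.06,.062),(.06,.062))],(0,255,255))
dl([O+.003*X+a*Y+c*Z for a,c in((.019,.062),(.019,.01),(-.019,.01),(-.019,.062))],(0,255,255))
th=np.linspace(0,2*np.pi,24)
for e in(.02,-.02): dl([O+e*Y+.01*(np.cos(t)*X+np.sin(t)*Z) for t in th],(0,255,0))
for e in(.0515,.0235,-.0235,-.0515): dl([b+e*Y+.01*(np.cos(t)*X+np.sin(t)*Z) for t in th],(0,255,0))
dl([b*[1,1,0]+a*X+c*Y+.042*Z for a,c in((.095,.075),(.095,-.075),(-.055,-.075),(-.055,.075),(.095,.075))],(255,255,0))
cv2.imwrite("pics/p2.png",o[:600])
cv2.imwrite("pics/p2.png",np.hstack([o[:380],o[380:]]) )
```

```text
(no output)
```

View pics/p2.png

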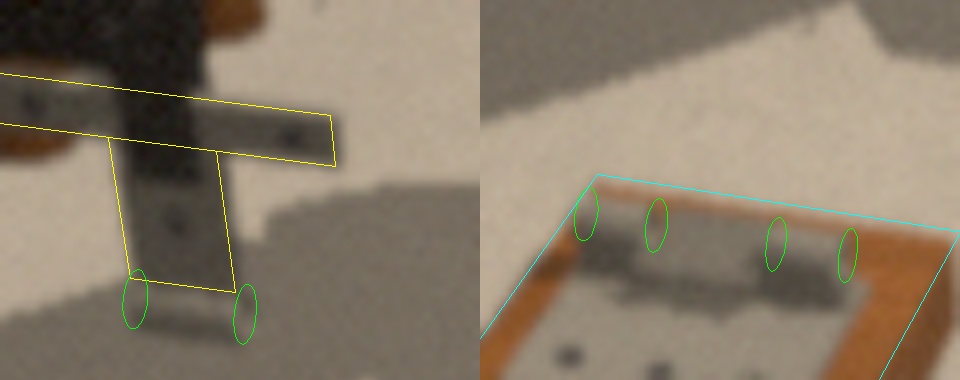

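The overlay shows the leaf and base offset from prediction by under 1 px each. The leaf sits about 1–2 mm toward +y of the base, well inside the ±3.5 mm clearance. I'll trim x by −1.3 mm, lower to just above the knuckles and look again.

```bash
python3 -m creep '[[0,0,0,-1.3,-0.9,4,-1],[0,0,0,0,0,8,-1],[0,0,0,0,0,12,-1],[0,0,0,0,0,12,-1],[0,0,0,0,0,12,-1],[0,0,0,0,0,12,-1],[0,0,0,0,0,12,-1],[0,0,0,0,0,12,-1],[0,0,0,0,0,10,-1],[0,0,0,0,0,5,-1],[0,0,0,0,0,2,-1],[0,0,0,0,0,0,-1],[0,0,0,0,0,0,-1]]' && python3 to.py .4813 -.2502 .1177 16.5
python3 - <<'E'
from h import *
import cv2
t=r.get_image("top")[180:250,350:425,::-1]; s=r.get_image("scene")[120:180,160:220,::-1]
cv2.imwrite("pics/p3.png",np.hstack([cv2.resize(t,(375,350),interpolation=cv2.INTER_CUBIC),cv2.resize(s,(350,350),interpolation=cv2.INTER_CUBIC)]))
E
```

```text
clock: 11.25
position: [0.4817, -0.2525, 0.1474]
eef_rot: [0.598, 0.801, 0.0, 0.001]
wrist_force: [-0.7, 0.2, -1.7]
opening: 0.0059
grasp_force: 45.0
clock 11.25 pos [ 0.4817 -0.2525  0.1474] turn [ 0.0008  0.0009 -0.    ] shift after turn [ 2.3  0.3 29.7] F [-0.7   0.21 -1.66] mom [ 0.03 -0.13  0.03] open 0.0059 grip 45.0
```

View pics/p3.png

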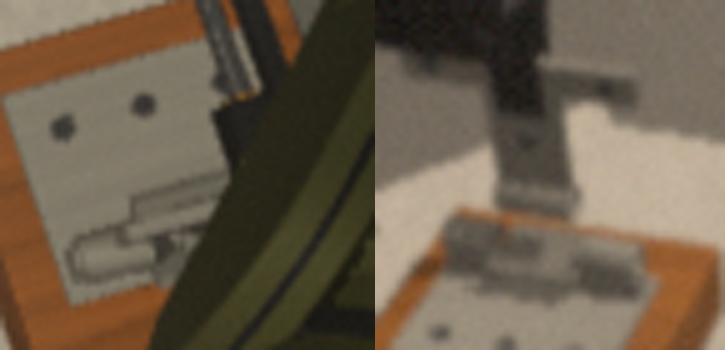

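The leaf's knuckle spans crop x 497–577 at y≈195. The fixed knuckles' outer ends are at 443 and 645 with the middle about 544 at y≈245. Checking that alignment numerically.

Run:
```python
from h import *
y=np.radians(16.5);X=np.array([np.cos(y),np.sin(y),0]);Y=np.array([-X[1],X[0],0])
c=lambda q:((proj("scene",q)-[160,120]+.5)*5.833+[375,0]).round(1)
O=np.array([.4817,-.2525,.0957]);b=np.array([.4813,-.2502,.066])
print("leaf ends pred",c(O+.02*Y),c(O-.02*Y),"bar end",c(O+.06*Y+[0,0,.08]),c(O+.06*Y+[0,0,.062]))
print("base ends pred",c(b+.0515*Y),c(b-.0515*Y),c(b+.0235*Y),c(b-.0235*Y), "block rear corners",c(b-.055*X-.075*Y-[0,0,.024]),c(b-.055*X+.075*Y-[0,0,.024]))
print("mm/px along Y",(c(b+.001*Y)-c(b)))
from h import r
import cv2
s=r.get_image("scene");g=cv2.cvtColor(s,cv2.COLOR_RGB2GRAY)
for v in range(150,175,1): print(v,g[v,166:212])
```

```text
leaf ends pred [573.7 200.6] [498.5 189.1] bar end [635.1  72.4] [638.6 105.1]
base ends pred [643.4 259.2] [452.7 229.2] [590.9 250.9] [503.8 237.3] block rear corners [460.3 200.4] [725.9 241.3]
mm/px along Y [1.8 0.3]
150 [148 160 170 172 177 174 173 173 172 175 171 178 179 175 153 103  75  77
  78  76  77  76  74  73  74  70  72 107 158 178 180 180 182 181 180 180
 181 179 176 181 179 183 184 181 181 182]
151 [169 169 175 175 175 174 175 174 172 176 176 178 179 172 146 106  94  91
  92  89  85  89  82  79  75  75  76 101 144 166 179 180 181 178 182 180
 180 178 178 178 181 181 180 183 182 180]
152 [175 173 172 174 175 173 173 174 173 174 174 176 177 166 133 106 104 102
 105  96 101 108  99  97  97  98 100 104 119 149 172 181 181 181 179 184
 181 179 178 179 180 179 181 180 181 184]
153 [177 173 173 174 173 176 175 173 174 175 176 176 175 162 123  97  95  97
  99  99 100 108 109 105 113 113 116 117 112 141 173 182 180 179 179 183
 181 179 182 177 180 180 177 183 179 182]
154 [177 177 177 172 173 175 175 174 168 165 170 173 172 162 123  90  82  83
  84  89  88  93  96 100 104 108 1
[... 3220 characters left out ...]
6 133 130
 119 113 113 110 110 102  99 111 121 133 136 137 131 118 111 109 110 113
 110 108 112 121 119 115 111 108 112 111]
172 [103 116 135 141 141 139 143 143 140 143 143 142 144 140 141 140 140 141
 136 135 134 136 131 122 121 132 136 141 142 143 141 140 137 137 135 138
 135 136 135 127 118 111 108 110 112 108]
173 [116 133 141 142 141 140 141 142 143 140 145 146 146 144 145 143 147 141
 141 142 144 141 141 140 138 142 143 143 144 144 142 143 141 140 141 142
 140 140 139 126 113 108 105 105 108 106]
174 [133 144 144 141 140 138 139 142 142 142 142 141 141 139 144 146 142 143
 144 146 145 145 141 140 144 145 142 144 143 141 141 142 146 141 140 144
 140 140 130 114 105 104 104 103 103 104]
```

The leaf is within about 1 mm of the gap's centre along y, so I'll keep this offset. Lowering past knuckle-top level (TCP ≈ 0.138) while watching the force.

```bash
python3 -m creep '[[0,0,0,0.4,0.3,2,-1],[0,0,0,0,0,2,-1],[0,0,0,0,0,2,-1],[0,0,0,0,0,2,-1],[0,0,0,0,0,2,-1],[0,0,0,0,0,2,-1],[0,0,0,0,0,1,-1],[0,0,0,0,0,0,-1]]' && python3 to.py .4813 -.2502 .1177 16.5
```

```text
clock: 12.2
position: [0.4814, -0.2517, 0.1334]
eef_rot: [0.598, 0.801, -0.0, -0.0]
wrist_force: [0.0, -0.3, -2.5]
opening: 0.0061
grasp_force: 45.0
clock 12.2 pos [ 0.4814 -0.2517  0.1334] turn [-0.0003 -0.0003  0.0001] shift after turn [ 1.5  0.4 15.7] F [ 0.03 -0.27 -2.46] mom [-0.02 -0.07 -0.02] open 0.0061 grip 45.0
```

It entered the gap with no contact. Going lower, then feeling for both sides along y.

```bash
python3 -m creep '[[0,0,0,0,0,2,-1],[0,0,0,0,0,2,-1],[0,0,0,0,0,2,-1],[0,0,0,0,0,2,-1],[0,0,0,0,0,0,-1],[0,0,0,0,0,0,-1]]' && python3 -m creep '[[0,0,0,0.7,0,0,-1],[0,0,0,0.7,0,0,-1],[0,0,0,0.6,0,0,-1],[0,0,0,0,0,0,-1]]' && python3 to.py .4813 -.2502 .1177 16.5;  python3 -m creep '[[0,0,0,-1,0,0,-1],[0,0,0,-1,0,0,-1],[0,0,0,-1,0,0,-1],[0,0,0,-1,0,0,-1],[0,0,0,0,0,0,-1]]' && python3 to.py .4813 -.2502 .1177 16.5
```

```text
clock: 12.8
position: [0.4814, -0.2517, 0.1255]
eef_rot: [0.598, 0.801, 0.0, -0.0]
wrist_force: [-0.4, 0.5, -1.9]
opening: 0.0061
grasp_force: 45.0
clock: 13.2
position: [0.4809, -0.2498, 0.1257]
eef_rot: [0.598, 0.801, 0.0, 0.0]
wrist_force: [0.5, -0.3, -2.1]
opening: 0.0058
grasp_force: 45.0
clock 13.2 pos [ 0.4809 -0.2498  0.1257] turn [0.0001 0.0001 0.0001] shift after turn [-0.5  0.3  8. ] F [ 0.46 -0.32 -2.14] mom [ 0.   -0.13  0.05] open 0.0058 grip 45.0
clock: 13.7
position: [0.4821, -0.2539, 0.1256]
eef_rot: [0.598, 0.801, -0.0, -0.0]
wrist_force: [-0.2, -0.4, -2.6]
opening: 0.0055
grasp_force: 45.0
clock 13.7 pos [ 0.4821 -0.2539  0.1256] turn [-0.0001  0.     -0.0001] shift after turn [3.7 0.3 7.9] F [-0.17 -0.44 -2.58] mom [-0.03 -0.11 -0.01] open 0.0055 grip 45.0
```

```bash
python3 -m creep '[[0,0,0,-0.5,0,0,-1],[0,0,0,-0.5,0,0,-1],[0,0,0,0,0,0,-1]]' && python3 -m creep '[[0,0,0,-0.5,0,0,-1],[0,0,0,-0.4,0,0,-1],[0,0,0,0,0,0,-1]]' && python3 to.py .4813 -.2502 .1177 16.5
```

```text
clock: 14.0
position: [0.4823, -0.2547, 0.1256]
eef_rot: [0.598, 0.801, 0.0, -0.0]
wrist_force: [-0.7, 0.9, -3.0]
opening: 0.0058
grasp_force: 45.0
clock: 14.3
position: [0.4826, -0.2555, 0.1256]
eef_rot: [0.598, 0.801, 0.0, -0.0]
wrist_force: [0.1, 0.3, -3.1]
opening: 0.0058
grasp_force: 45.0
clock 14.3 pos [ 0.4826 -0.2555  0.1256] turn [-0.     -0.0001 -0.    ] shift after turn [5.5 0.3 7.9] F [ 0.1   0.28 -3.13] mom [ 0.01 -0.16 -0.01] open 0.0058 grip 45.0
```

It is free over 6 of the 7 mm, so the centre is 3.0 mm back. Centring and lowering to the cradle.

```bash
python3 -m creep '[[0,0,0,1,0,0,-1],[0,0,0,1,0,0,-1],[0,0,0,1,0,0,-1],[0,0,0,0,0,1.5,-1],[0,0,0,0,0,1.5,-1],[0,0,0,0,0,1.5,-1],[0,0,0,0,0,1,-1],[0,0,0,0,0,0.5,-1],[0,0,0,0,0,0,-1],[0,0,0,0,0,0,-1]]' && python3 to.py .4813 -.2502 .1177 16.5
```

```text
clock: 15.3
position: [0.4817, -0.2527, 0.1197]
eef_rot: [0.598, 0.801, -0.0, -0.0]
wrist_force: [0.2, 0.3, -2.5]
opening: 0.0056
grasp_force: 45.0
clock 15.3 pos [ 0.4817 -0.2527  0.1197] turn [-0.  0.  0.] shift after turn [2.5 0.3 2. ] F [ 0.25  0.3  -2.52] mom [ 0.02 -0.13 -0.05] open 0.0056 grip 45.0
```

```bash
python3 -m creep '[[0,0,0,0,0,0.5,-1],[0,0,0,0,0,0.5,-1],[0,0,0,0,0,0,-1]]' && python3 to.py .4813 -.2502 .1177 16.5
```

```text
clock: 15.6
position: [0.4821, -0.2527, 0.1191]
eef_rot: [0.598, 0.801, 0.0, 0.001]
wrist_force: [0.7, 0.3, -1.5]
opening: 0.0058
grasp_force: 45.0
clock 15.6 pos [ 0.4821 -0.2527  0.1191] turn [0.0009 0.0006 0.0001] shift after turn [ 2.7 -0.1  1.4] F [ 0.65  0.35 -1.45] mom [ 0.05 -0.31  0.02] open 0.0058 grip 45.0
```

First contact is on the cradle's −x wall, pushing toward +x, so the V's centre lies about 1–1.5 mm toward tool +y. Following it.

```bash
python3 -m creep '[[0,0,0,0,0.6,0,-1],[0,0,0,0,0.6,0.3,-1],[0,0,0,0,0,0.3,-1],[0,0,0,0,0,0,-1],[0,0,0,0,0,0,-1]]' && python3 to.py .4813 -.2502 .1177 16.5
```

```text
clock: 16.1
position: [0.483, -0.2523, 0.1181]
eef_rot: [0.598, 0.801, 0.0, 0.0]
wrist_force: [0.7, 0.1, -1.2]
opening: 0.0054
grasp_force: 45.0
clock 16.1 pos [ 0.483  -0.2523  0.1181] turn [0.0003 0.0001 0.    ] shift after turn [ 2.5 -1.1  0.4] F [ 0.75  0.09 -1.17] mom [ 0.04 -0.33  0.03] open 0.0054 grip 45.0
```

```bash
python3 -m creep '[[0,0,0,0,0,0.5,-1],[0,0,0,0,0,0.5,-1],[0,0,0,0,0,0,-1],[0,0,0,0,0,0,-1]]' && python3 to.py .4813 -.2502 .1177 16.5
```

```text
clock: 16.5
position: [0.4834, -0.2524, 0.1177]
eef_rot: [0.598, 0.801, 0.0, 0.001]
wrist_force: [2.1, 1.5, 2.8]
opening: 0.0056
grasp_force: 45.0
clock 16.5 pos [ 0.4834 -0.2524  0.1177] turn [ 0.0012  0.0006 -0.    ] shift after turn [ 2.7 -1.4 -0. ] F [2.07 1.48 2.78] mom [ 0.29 -0.49  0.05] open 0.0056 grip 45.0
```

```bash
python3 -m creep '[[0,0,0,0,0.5,0.2,-1],[0,0,0,0,0,0.2,-1],[0,0,0,0,0,0,-1],[0,0,0,0,0,0,-1]]' && python3 to.py .4813 -.2502 .1177 16.5
```

```text
clock: 16.9
position: [0.4838, -0.2524, 0.1173]
eef_rot: [0.598, 0.801, 0.0, 0.001]
wrist_force: [1.5, 1.2, 4.6]
opening: 0.0056
grasp_force: 45.0
clock 16.9 pos [ 0.4838 -0.2524  0.1173] turn [ 0.001   0.0008 -0.    ] shift after turn [ 2.8 -1.8 -0.4] F [1.46 1.19 4.59] mom [ 0.29 -0.6  -0.02] open 0.0056 grip 45.0
```

```bash
python3 -m creep '[[0,0,0,0,0.3,0.5,-1],[0,0,0,0,0,0.5,-1],[0,0,0,0,0,0,-1],[0,0,0,0,0,0,-1]]' && python3 to.py .4813 -.2502 .1177 16.5
```

```text
clock: 17.3
position: [0.4841, -0.2524, 0.1171]
eef_rot: [0.598, 0.801, -0.0, 0.0]
wrist_force: [-0.1, 1.8, 9.4]
opening: 0.0057
grasp_force: 45.0
clock 17.3 pos [ 0.4841 -0.2524  0.1171] turn [0.0005 0.0008 0.0001] shift after turn [ 2.9 -2.  -0.6] F [-0.1   1.76  9.44] mom [ 0.46 -0.09 -0.03] open 0.0057 grip 45.0
```

Side force is balanced, with about 12 N vertical and almost no further descent. The implied leaf origin height is 65.4 mm against 66, so it's seated. One look to confirm.

Run:
```python
from h import *
import cv2
t=r.get_image("top")[150:260,300:440,::-1]; s=r.get_image("scene")[110:190,150:230,::-1]
cv2.imwrite("pics/p4.png",np.hstack([cv2.resize(t,(420,330),interpolation=cv2.INTER_CUBIC),cv2.resize(s,(330,330),interpolation=cv2.INTER_CUBIC)]))
```

```text
(no output)
```

View pics/p4.png

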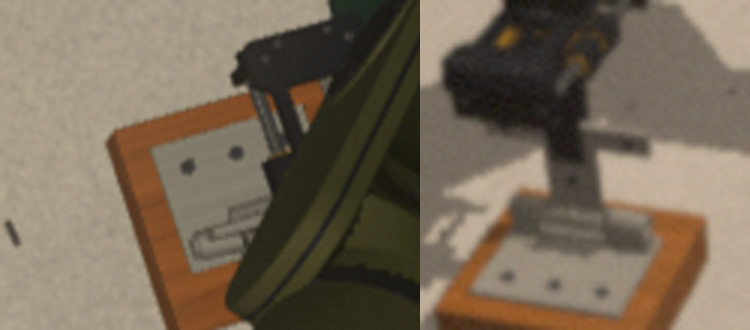

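```bash
python3 -m creep '[[0,0,0,0,0,0,-1],[0,0,0,0,0,0,-1],[0,0,0,0,0,0,-1],[0,0,0,0,0,0,-1],[0,0,0,0,0,0,-1]]' && python3 to.py .4813 -.2502 .1177 16.5
```

```text
clock: 17.9
position: [0.4841, -0.2524, 0.1171]
eef_rot: [0.598, 0.801, -0.0, 0.001]
wrist_force: [0.0, 2.1, 9.4]
opening: 0.006
grasp_force: 45.0
clock 17.9 pos [ 0.4841 -0.2524  0.1171] turn [0.0006 0.0009 0.0001] shift after turn [ 2.9 -2.  -0.6] F [0.03 2.09 9.35] mom [ 0.44 -0.1   0.06] open 0.006 grip 45.0
```

The picture shows the leaf upright with its knuckle down in line between the fixed knuckles (crop about 515–650, 215–235). The readings are steady, so I'm handing in.

```bash
python3 -c "from station import r; print(r.finish_job())"
```

```text
the job is handed in; nothing more can be done
None
```

The job is handed in at about 18 s on the robot's clock: the leaf sits in the cradle between the two fixed knuckles, upright and still gripped at 45 N; its origin reads about 0.6 mm below the bore height, and I never went near the pin, tin or block.

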